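# Let the slide tray home off its ratchet

### The job

The tray is held out from under the marble slab by the ratchet on the little hand winch. Flick the pawl's thumb lever over to off, then wind the winch handle on until the pawl springs clear, only lightly touching the overwind stop, and ease the drum back slowly until the tray is fully home. Let go with the pawl lever left off; the wares on the tray must stay standing and nothing else may be knocked about.

Things in the scene. Friction and masses are not known exactly. Their poses are not given: they have to be found in the camera images.
- drum: Winch drum on the slab, upright axis: bronze drum, steel ratchet wheel 120 mm across with 10 teeth, bronze crank arm (top 67 mm above the slab). Origin on the axis at the slab's top; z up; turns with the drum. Anticlockwise from above winds the tray out; home is 1.5 rad clockwise of the start, at a solid stop. A hidden weight always pulls it clockwise, 4 to 11 N at the handle; left alone it runs away.
- knob (a point): Centre of the winch handle, an upright round wooden peg, 20 mm diameter, 60 mm tall, on the crank's end 100 mm from the drum axis, on the robot's side. Point at mid-height, 97 mm above the slab (peg from 67 to 127 mm). Fixed to the crank, turns with the drum.
- tray (a joint): How far the wooden tray is out from under the slab, m: 0.105 at the start, 0 fully home. The tray is geared to the drum, 70 mm per rad (so 0.7 mm per mm of handle travel).
- thumb_lever (a joint): Angle of the pawl's thumb lever, rad: 0 = on, 0.5 = off, at its stop. Stays where left; about 3 N on its pin moves it. It works the pawl through a spring: flicked off, the pawl stays jammed on its tooth by the drum's load, and springs clear only when the drum is wound on (anticlockwise) by some 5 to 17 mm at the handle, differing each time with a setting that is not measured.
- thumb_pin (a point): Upright bronze pin, 12 mm diameter, on the end of the thumb lever, 50 mm from its pivot, on the far right of the winch. Point on the pin's axis 75 mm above the slab; the pin reaches from 10 to 95 mm above the slab.
- lever_pivot (a point): Upright axis of thumb lever and pawl, beside the ratchet wheel, at the slab's top (true to 6 mm). Seen from above the thumb pin is flicked clockwise round it by 0.5 rad (25 mm of pin travel), square to the line from pivot to pin: at first towards the robot.
- slab_unit: Marble slab (340 by 440 mm, 25 mm thick, top 140 mm above the bench) on brass legs, with the winch on top and the tray beneath. Fixed. Origin: on the bench under the drum axis; x points the way the tray comes out, away from the robot; z up.
- cezve_mid (a point): Loose hand-chased copper cezve, 76 mm diameter, 66 mm tall, long brass handle, standing on the tray; point at its centre, z up.
- cup_mid (a point): Loose silver-toned tinned cup, 64 mm diameter, 55 mm tall, standing on the tray; point at its centre.
- stake_mid (a point): Loose brass mushroom stake, 52 mm diameter, 69 mm tall, standing on the tray; point at its centre.
- hammer: Loose hammer, 200 mm long, lying on the slab's left side, clear of the winch; leave alone.
- small_bowl: Loose copper bowl, 68 mm diameter, 32 mm tall, on the slab's right side; leave alone.
- blank_stack: Loose copper disc blanks, 56 mm diameter, 14 mm tall, on the slab's far left; leave alone.
- pan: Loose copper pan, 140 mm diameter, 60 mm tall, on the bench left of the slab; leave alone.
- polish_jar: Loose amber jar, 64 mm diameter, 90 mm tall, on the bench right of the slab; leave alone.
- stop_frame: Steel strip (150 by 20 mm) on the slab beside the drum that carries the rubber-faced overwind stop, which a lug on the drum meets. Origin at the drum axis, on the slab top. The stop blocks the drum some 2 to 3 mm (at the handle) past the point where the pawl clears, wherever that is: wind on until it is lightly felt (about 4 N above the running load) and no harder; 9 N above the load strains it.
Things that resemble listed ones, but are neither listed nor needed, are in the scene too. There is more than one size of the part that bears cup_mid; the job needs the largest. Leave any blue look-alike of the part that bears stake_mid alone.

How it is judged:
By the outcome, as a careful person would: the job done as asked, in the order asked, and still so for the second after the job is handed in, with the robot touching nothing.
It also fails if it takes over 70 s, if anything falls off the work surface, if the arm or the gripper's body presses on something with over 40 N, if the wrist force passes 120 N, or if a joint passes its speed limit or range.

### The arm

A 7-joint arm with a two-finger parallel gripper is mounted at the origin on the work surface. World frame = base frame: x ahead of the robot, y to its left, z up, the work surface at z = 0. Lengths are in m, angles in rad, forces in N, time in s.
With the tool pointing down it reaches from about 0.4 to 0.85 m from the base axis. Payload 4.5 kg.
Tool frame: the origin (TCP) lies midway between the tips of the shut fingers; the grasp point (between the pads) lies 19 mm behind it; z points along the fingers, y is the direction in which the jaws open and shut (so a half turn about z gives the same grasp; the last joint's range is limited). The gripper opens to 88 mm and grips with 3 to 60 N. Pads are 18 mm wide; open, the fingers measure 123 mm over their backs; the gripper's body (75 mm by 187 mm) begins 45 mm behind the grasp point.
Start: joints at [1.148, 0.689, -0.195, 1.565, 0.157, 0.902, -0.215], TCP at [0.276, -0.561, 0.239] pointing down, gripper open.
Joint ranges: [-3.01, 3.01], [-0.46, 2.08], [-1.47, 1.51], [0.13, 2.56], [-1, 4.14], [0.04, 2.09], [-2.66, 2.66]. Speed limits (rad/s): [2.57, 2.57, 3.14, 3.14, 3.14, 3.14, 3.14].

### API

Orientations are given as a unit quaternion [w, x, y, z].
In Python, from rig import robot, eyes, finish_job gives the robot as it stands.
- The arm moves only by the shell command python3 -m inch 'ROWS' [OPENING] [FORCE]. ROWS is JSON, a list of rows, each a list of 2 entries, a list of its own where there are three numbers: the shift along the tool's x, y, z in mm, then the turn about the tool's z in rad. In form: [[[tx, ty, tz], spin], ...]. A call has 1 to 20 rows; each row is the pose to reach, as a shift and turn from the pose measured when the call began, along the tool's axes at that moment; what a row does not reach only later rows make up. A row lasts 1/12 s, in which the tool goes at most 41.7 mm and 7.16 degrees, less where a joint would pass 70% of its speed; a pose out of reach is approached as far as the arm can. A call with a gripper value outside its range is refused whole. OPENING is the closure, from 0 (fully open) to 1 (shut), set as the call begins (- or left out, the last holds). The fingers move at their own pace and stop on an object; FORCE is the grip in N (left out, the last holds). Time passes only in rows, so rows that repeat a pose let the fingers close. It gives the time, the measured TCP pose, the force and the opening at its end, in the units of the state.
- robot.sense(): the state, without advancing time (a new reading comes with each control period).
- eyes.camera(name): name is "scene" or "top" or "wrist"; returns a dict with "pixels" (480x640x3 uint8, blue, green, red), "mtx" (3x3 intrinsics, pixels), "eye" and "orientation" of the camera in the world; the wrist camera has in their place "tool_from_camera" (4x4, takes a point from camera to tool coordinates, whose origin is the TCP and whose axes are the flange's). Camera axes: x right, y down, z forward; pixel columns grow to the right and rows downward; lengths in m; the calibration is good to about 2 mm. A picture is of the moment at which its call begins: read the wrist's pose just before it. There is no depth.
- finish_job(): hands the job in, once; it reports no verdict.
The state is a dict: "t": time; "q": joint angles; "dq": joint speeds; "joint_efforts": joint torques, N m; "ee_pos": TCP position; "tcp_rot": TCP orientation; "contact_force": force on the tool from outside, world axes, zero at the start; "ft_torque": the same for the moment, N m; "width": finger opening in m.
Only numpy, scipy, OpenCV 4.12 (cv2) and the standard library are available. Lean on these libraries where they do the work, as an engineer would, in place of code of your own. Each camera call takes 0.05 s, during which the arm holds its last target.

## Working session

There is one attempt and no reset: what is moved stays moved. The work goes in short steps, Python scripts to look and compute and a shell command to move; the robot and the scene stay as the last step left them, time stands still between calls to the robot, and variables do not carry over. Pictures are saved under pics/ and viewed, and the job is handed in when it is done.

```bash
ls; mkdir -p pics
cat > h.py <<'E'
import numpy as np, cv2
from rig import robot, eyes
from scipy.spatial.transform import Rotation as R
def rot(q): return R.from_quat([q[1],q[2],q[3],q[0]]).as_matrix()
def ray(c,u,v,s=None):
    d=np.linalg.inv(c['mtx'])@np.array([u,v,1.])
    return np.array(c['eye']), camR(c)@d
def camR(c):
    o=np.array(c['orientation'])
    return o if o.shape==(3,3) else rot(o)
def plane(c,u,v,z):
    e,d=ray(c,u,v); return e+d*(z-e[2])/d[2]
def proj(c,p):
    x=c['mtx']@(camR(c).T@(np.array(p)-np.array(c['eye']))); return x[:2]/x[2]
E
python3 - <<'E'
from h import *
s=robot.sense();print(s)
for n in ['scene','top','wrist']:
    c=eyes.camera(n); cv2.imwrite(f'pics/{n}0.png',c['pixels'])
    print({k:v for k,v in c.items() if k!='pixels'})
E
```

```text
pics
{'t': 0.0, 'q': array([ 1.14777211,  0.69000696, -0.19452704,  1.56631983,  0.15730793,
        0.90249325, -0.21510104]), 'dq': array([ 0.00015732, -0.00071547,  0.00165179,  0.00150717,  0.0006489 ,
       -0.00082764, -0.00067662]), 'joint_efforts': array([ 8.04395095e-04, -5.27569163e+01, -1.26721781e+00, -1.53431994e+01,
       -5.27218357e-02,  6.47856112e-03,  1.68738529e-04]), 'ee_pos': array([ 0.27537409, -0.56037209,  0.23790248]), 'tcp_rot': array([-8.76662755e-04,  9.74015961e-01,  2.26477520e-01, -2.68982385e-04]), 'contact_force': array([ 0.7818634 , -0.32938965, -0.12954806]), 'ft_torque': array([ 0.07316222, -0.01906496, -0.06387976]), 'width': 0.08792370130978858}
{'mtx': array([[517.15131478,   0.        , 321.54624618],
       [  0.        , 517.15131478, 237.75191568],
       [  0.        ,   0.        ,   1.        ]]), 'eye': array([ 1.58996697, -0.16146807,  0.95391728]), 'orientation': array([-0.33168212,  0.70412414,  0.56541706, -0.27294637])}
{'mtx': array([[501.22544273,   0.        , 326.7494647 ],
       [  0.        , 501.22544273, 243.68436922],
       [  0.        ,   0.        ,   1.        ]]), 'eye': array([0.38160984, 0.0567561 , 1.53884741]), 'orientation': array([ 0.05014263, -0.70285413,  0.70702142, -0.06002075])}
{'mtx': array([[407.92591589,   0.        , 313.84274681],
       [  0.        , 407.92591589, 233.84369806],
       [  0.        ,   0.        ,   1.        ]]), 'tool_from_camera': array([[-1.69539115e-04, -9.62850715e-01, -2.70034206e-01,
         6.81865091e-02],
       [ 9.99999953e-01, -2.32077846e-04,  1.99668082e-04,
         3.94673828e-04],
       [-2.54919512e-04, -2.70034160e-01,  9.62850709e-01,
        -1.44767599e-01],
       [ 0.00000000e+00,  0.00000000e+00,  0.00000000e+00,
         1.00000000e+00]])}
```

View pics/scene0.png

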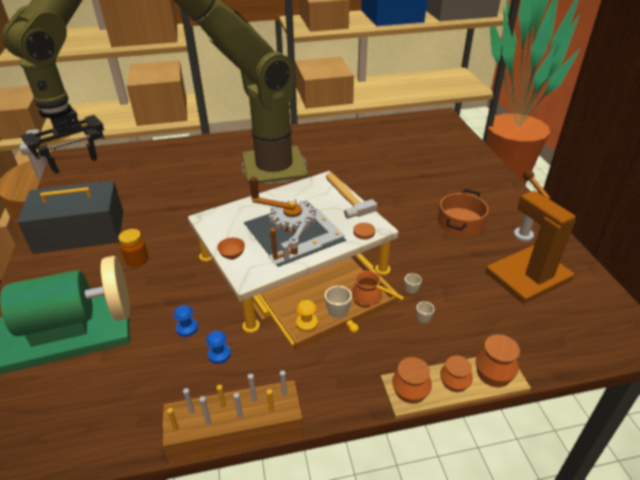

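View pics/top0.png

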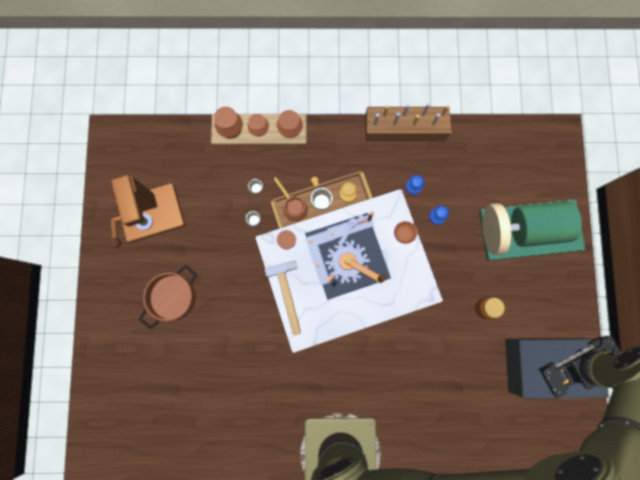

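The scene view shows the slab with the winch at about (290,220) and the peg at (254,187). In the top view the drum is at about (348,262) and the crank tip at about (380,279). I'll zoom in on both.

Run:
```python
from h import *
a=cv2.imread('pics/scene0.png')[165:285,200:360]; b=cv2.imread('pics/top0.png')[190:310,285:445]
cv2.imwrite('pics/sz.png',cv2.resize(a,None,fx=5,fy=5,interpolation=cv2.INTER_CUBIC))
cv2.imwrite('pics/tz.png',cv2.resize(b,None,fx=5,fy=5,interpolation=cv2.INTER_CUBIC))
```

```text
(no output)
```

View pics/sz.png

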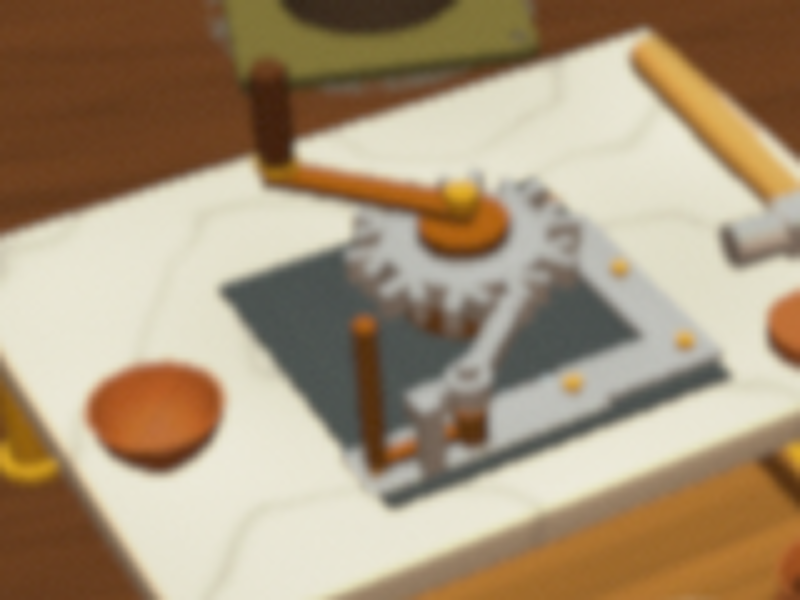

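View pics/tz.png

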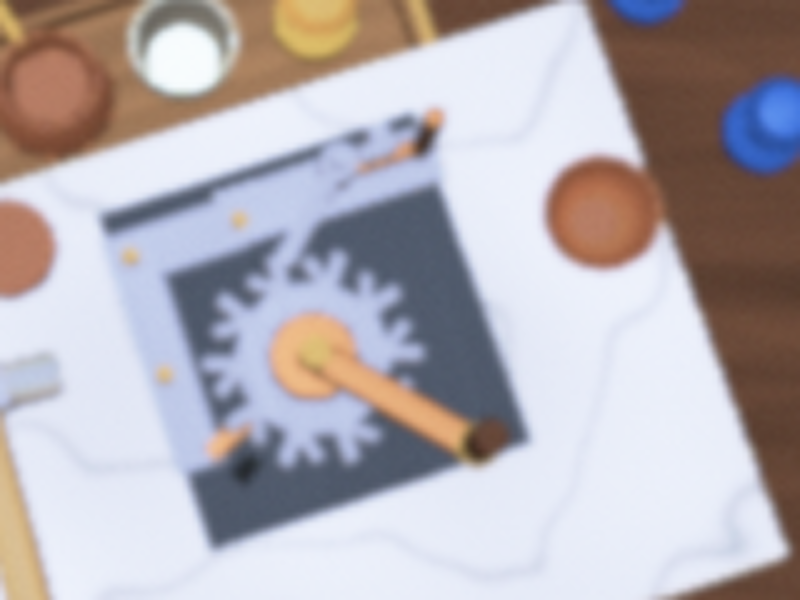

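```bash
cat >> h.py <<'E'
def tri(rays):
    A=np.zeros((3,3));b=np.zeros(3)
    for e,d in rays:
        d=d/np.linalg.norm(d);P=np.eye(3)-np.outer(d,d);A+=P;b+=P@e
    x=np.linalg.solve(A,b); return x,[np.linalg.norm((np.eye(3)-np.outer(d,d)/(d@d))@(x-e)) for e,d in rays]
E
python3 - <<'E'
from h import *
S=eyes.camera('scene');T=eyes.camera('top')
sp=lambda u,v:(200+(u+.5)/5-.5,165+(v+.5)/5-.5)
tp=lambda u,v:(285+(u+.5)/5-.5,190+(v+.5)/5-.5)
pr=lambda n,x:print(n,np.round(x,4))
for n,s,t,z in [('peg',(270,66),(490,436),.267),('pin',(364,322),(434,118),.235),('hub',(461,188),(317,350),.215),('pivot',(470,372),(337,165),.19)]:
    x,e=tri([ray(S,*sp(*s)),ray(T,*tp(*t))]);pr(n,x);pr(' err',e)
    pr(' S',plane(S,*sp(*s),z));pr(' T',plane(T,*tp(*t),z))
# slab corners at z=.14 from top
for t in [(575,0),(790,550)]: pr('corner',plane(T,*tp(*t),.14))
for t in [(256,236),(293,351),(441,300),(403,191)]: pr('corner',plane(T,*t,.14))
pr('pinbot S',plane(S,*sp(376,468),.15)); pr('pegbot S',plane(S,*sp(277,168),.207))
E
```

```text
peg [ 0.4957 -0.103   0.266 ]
 err [0.0006 0.0006]
 S [ 0.4974 -0.1025  0.267 ]
 T [ 0.4955 -0.1034  0.267 ]
pin [ 0.6683 -0.082   0.2341]
 err [0.0002 0.0002]
 S [ 0.6694 -0.0823  0.235 ]
 T [ 0.6681 -0.0817  0.235 ]
hub [ 0.5467 -0.0185  0.2143]
 err [0.0004 0.0004]
 S [ 0.5478 -0.0182  0.215 ]
 T [ 0.5466 -0.0188  0.215 ]
pivot [ 0.6531 -0.0331  0.1839]
 err [0.0001 0.0001]
 S [ 0.6605 -0.0343  0.19  ]
 T [ 0.6519 -0.0326  0.19  ]
corner [ 0.7582 -0.1745  0.14  ]
corner [ 0.4423 -0.2852  0.14  ]
corner [0.6245 0.2362 0.14  ]
corner [0.3053 0.1306 0.14  ]
corner [ 0.4412 -0.2807  0.14  ]
corner [ 0.754  -0.1842  0.14  ]
pinbot S [ 0.6724 -0.083   0.15  ]
pegbot S [ 0.4983 -0.1046  0.207 ]
```

The triangulation is consistent to under 1 mm. The peg is at (0.496,-0.103), the pin at (0.669,-0.082), the drum axis at (0.547,-0.0186) and the pivot at (0.653,-0.033). Next I'll work out the approach behind the pin.

```bash
cat >> h.py <<'E'
HUB=np.array([.547,-.0186]);PEG=np.array([.4962,-.1032]);PIN=np.array([.6685,-.082]);PIV=np.array([.653,-.033])
def yaw(s): 
    M=rot(s['tcp_rot']); return np.degrees(np.arctan2(M[1,0],M[0,0]))
def to(p,yw=None,s=None):
    s=s or robot.sense(); M=rot(s['tcp_rot'])
    d=M.T@(np.array(p)-s['ee_pos'])*1000
    sp=0 if yw is None else -np.radians(yw-yaw(s))
    return np.round(d,1),round(sp,3)
def show():
    s=robot.sense();print('t',round(s['t'],2),'p',np.round(s['ee_pos'],4),'yaw',round(yaw(s),1),'F',np.round(s['contact_force'],2),'w',round(s['width'],4),'q',np.round(s['q'],2)); return s
E
python3 - <<'E'
from h import *
s=show()
d=PIN-PIV;print(np.linalg.norm(d)); u=np.array([d[1],-d[0]])/np.linalg.norm(d);print(u)
g=PIN-u*0.036;print(g)
print(to([s['ee_pos'][0]+.05,s['ee_pos'][1]+.05,.33],5)); print(to([*g,.33],5))
E
```

```text
t 0.25 p [ 0.2755 -0.5607  0.2383] yaw 26.2 F [-0.55 -0.43  0.94] w 0.0886 q [ 1.15  0.69 -0.19  1.57  0.16  0.9  -0.22]
0.05139309292113094
[-0.95343551 -0.30159695]
[ 0.70282368 -0.07114251]
(array([ 66.9, -22.9, -91.6]), np.float64(0.37))
(array([ 599.4, -250.9,  -91.5]), np.float64(0.37))
```

```bash
python3 -m inch '[[[0,0,-40],0],[[30,-12,-75],0],[[65,-26,-90],0.05],[[100,-41,-90],0.1],[[136,-56,-90],0.15],[[172,-71,-90],0.2],[[208,-86,-90],0.25],[[244,-101,-90],0.3],[[280,-116,-90],0.37],[[316,-131,-90],0.37],[[352,-146,-90],0.37],[[388,-161,-90],0.37],[[424,-176,-90],0.37],[[460,-191,-90],0.37],[[496,-206,-90],0.37],[[530,-221,-90],0.37],[[560,-234,-90],0.37],[[585,-245,-90],0.37],[[599,-251,-90],0.37],[[599,-251,-90],0.37]]' 1 20
python3 - <<'E'
from h import *
s=show(); print(to([.703,-.071,.205],5))
E
```

```text
t: 1.92
ee_pos: [0.704, -0.0657, 0.3274]
tcp_rot: [-0.002, 0.999, 0.047, -0.0]
contact_force: [-0.0, 1.3, -0.4]
width: 0.0003
t 1.92 p [ 0.704  -0.0657  0.3274] yaw 5.4 F [-0.03  1.33 -0.38] w 0.0003 q [ 0.07  0.74 -0.1   1.15  0.06  1.25 -1.5 ]
(array([ -1.5,   5.7, 122.3]), np.float64(0.006))
```

```bash
python3 -m inch '[[[0,6,30],0],[[-1,6,60],0],[[-1,6,90],0],[[-1,6,110],0],[[-1,6,120],0],[[-1,6,122],0],[[-1,6,122],0]]'
python3 - <<'E'
from h import *
s=show(); 
# TCP waypoints: pin path, plus contact 15mm behind along tangent
d=PIN-PIV
for a in [0,.1,.2,.3,.4,.5,.55]:
    c,sn=np.cos(a),np.sin(a); r=np.array([[c,sn],[-sn,c]])@d; u=np.array([r[1],-r[0]])/np.linalg.norm(r)
    n=np.array([-np.cos(np.radians(yaw(s))),-np.sin(np.radians(yaw(s)))])
    print(a,to([*(PIV+r-n*.015),.205]))
S=eyes.camera('top');cv2.imwrite('pics/t1.png',cv2.resize(S['pixels'][190:310,285:445],None,fx=5,fy=5))
S=eyes.camera('scene');cv2.imwrite('pics/s1.png',cv2.resize(S['pixels'][165:285,200:360],None,fx=5,fy=5))
E
```

```text
t: 2.5
ee_pos: [0.7033, -0.0723, 0.2056]
tcp_rot: [-0.002, 0.999, 0.046, -0.0]
contact_force: [0.5, -0.6, 0.7]
width: 0.0007
t 2.5 p [ 0.7033 -0.0723  0.2056] yaw 5.3 F [ 0.47 -0.59  0.72] w 0.0007 q [ 0.09  0.84 -0.1   1.32  0.08  0.99 -1.5 ]
0 (array([-20.6,   6.5,   0.6]), 0)
0.1 (array([-25.6,   7.3,   0.6]), 0)
0.2 (array([-30.8,   7.6,   0.6]), 0)
0.3 (array([-35.9,   7.4,   0.6]), 0)
0.4 (array([-41. ,   6.8,   0.6]), 0)
0.5 (array([-46. ,   5.6,   0.6]), 0)
0.55 (array([-48.4,   4.8,   0.6]), 0)
```

View pics/s1.png

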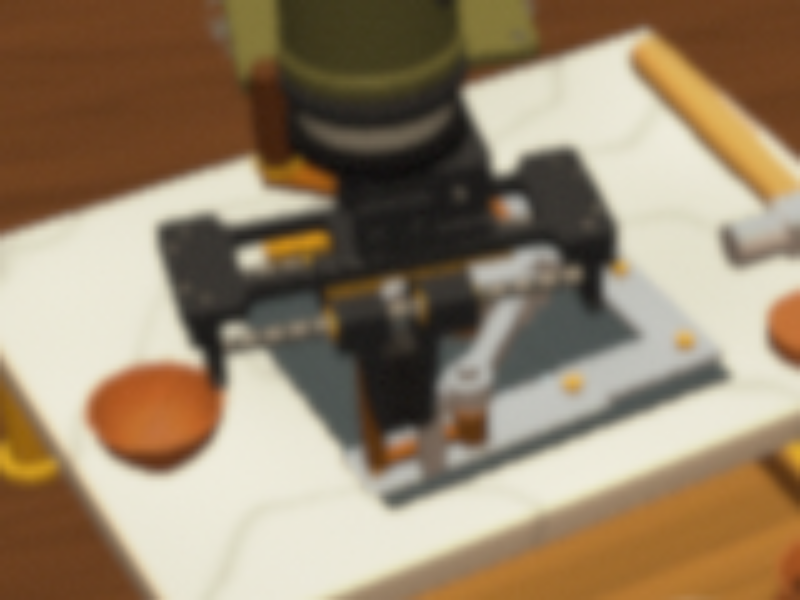

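The shut fingers sit on the far side of the pin, at about zoom (400,370), with nothing else touched. I'll push slowly.

```bash
python3 -m inch '[[[-8,3,0],0],[[-14,5,0],0],[[-18,6,0],0],[[-22,7,0],0],[[-26,7,0],0],[[-30,7.5,0],0],[[-34,7.5,0],0],[[-37,7,0],0],[[-40,7,0],0],[[-42,7,0],0],[[-42,7,0],0]]'
python3 - <<'E'
from h import *
s=show()
E
```

```text
t: 3.52
ee_pos: [0.663, -0.0825, 0.2072]
tcp_rot: [-0.002, 0.999, 0.046, 0.001]
contact_force: [2.8, -1.2, 1.7]
width: 0.0002
t 3.52 p [ 0.663  -0.0825  0.2072] yaw 5.3 F [ 2.83 -1.23  1.7 ] w 0.0002 q [ 0.11  0.78 -0.1   1.46  0.09  0.9  -1.49]
```

Contact, with about 3 N on the tool, as expected. I'll continue in small steps to the lever's stop.

```bash
python3 -m inch '[[[-2,-0.5,0],0],[[-4,-1,0],0],[[-5,-1,0],0],[[-5,-1,0],0]]'; python3 -m inch '[[[-1.5,-0.5,0],0],[[-2.5,-0.5,0],0],[[-2.5,-0.5,0],0]]'
python3 - <<'E'
from h import *
s=show()
S=eyes.camera('scene');cv2.imwrite('pics/s2.png',cv2.resize(S['pixels'][165:285,200:360],None,fx=5,fy=5))
E
```

```text
t: 3.85
ee_pos: [0.6575, -0.0818, 0.2071]
tcp_rot: [-0.002, 0.999, 0.046, 0.001]
contact_force: [2.3, -2.1, 1.2]
width: 0.0007
t: 4.1
ee_pos: [0.6572, -0.0817, 0.2073]
tcp_rot: [-0.002, 0.999, 0.047, 0.004]
contact_force: [8.4, -2.6, -3.4]
width: 0.0008
t 4.1 p [ 0.6572 -0.0817  0.2073] yaw 5.3 F [ 8.36 -2.61 -3.43] w 0.0008 q [ 0.11  0.77 -0.1   1.48  0.09  0.89 -1.5 ]
```

View pics/s2.png

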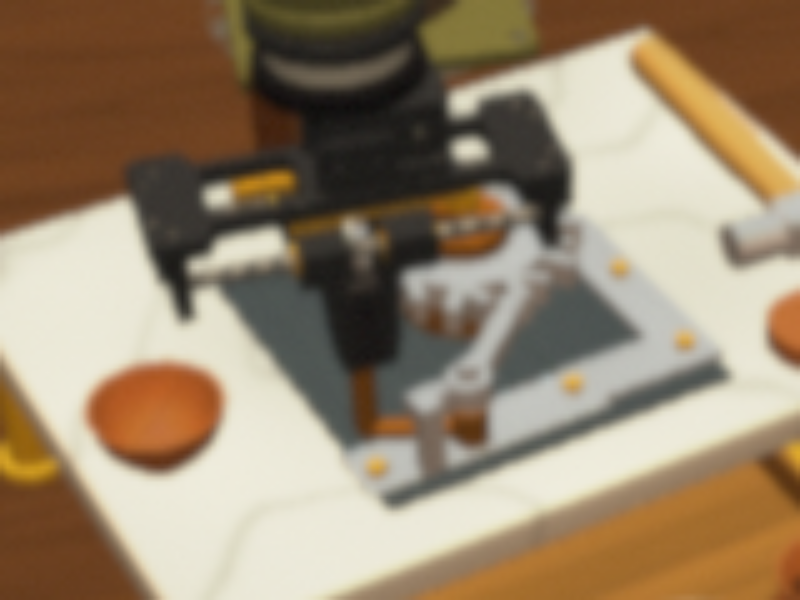

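The force rose to 8 N at the predicted end of travel, and the lever's pin has swung over to about zoom (365,400), so the lever is off at its stop. Now back off, rise and go over the peg.

```bash
python3 -m inch '[[[8,0,0],0],[[20,-1,0],0],[[28,-1,-20],0],[[28,-1,-55],0],[[28,-1,-90],0],[[15,-1,-120],0],[[0,0,-130],0],[[0,0,-130],0]]' 0 12
python3 - <<'E'
from h import *
s=show()
print(to([*PEG,.33],59))
S=eyes.camera('scene');cv2.imwrite('pics/s3.png',cv2.resize(S['pixels'][165:285,200:360],None,fx=5,fy=5))
E
```

```text
t: 4.82
ee_pos: [0.6547, -0.0823, 0.3404]
tcp_rot: [-0.002, 0.999, 0.046, 0.004]
contact_force: [0.4, -1.5, 0.2]
width: 0.0519
t 4.82 p [ 0.6547 -0.0823  0.3404] yaw 5.3 F [ 0.37 -1.52  0.17] w 0.0519 q [ 0.11  0.64 -0.11  1.32  0.06  1.18 -1.48]
(array([-159.8,    6.2,    9. ]), np.float64(-0.937))
```

View pics/s3.png

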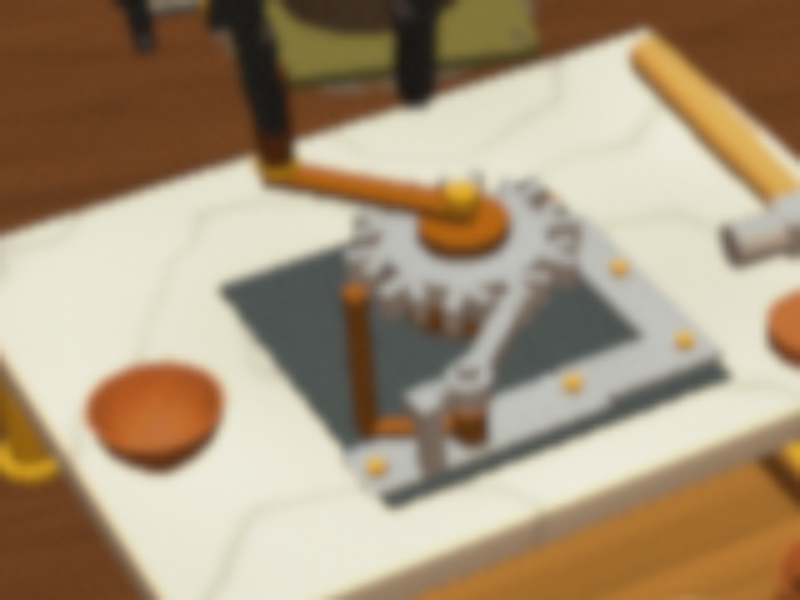

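The lever pin's top is at zoom (355,293), moved from (364,322), and the pawl is still on its tooth. Next I'll compute its angle and move over the peg.

```bash
python3 -m inch '[[[-20,0,8],-0.1],[[-45,1,8],-0.2],[[-70,2,8],-0.3],[[-95,3,8],-0.41],[[-115,4,8],-0.52],[[-135,5,8],-0.63],[[-150,6,8],-0.74],[[-158,6,8],-0.85],[[-160,6,8],-0.937],[[-160,6,8],-0.937],[[-160,6,8],-0.937]]'
python3 - <<'E'
from h import *
s=show()
print(to([*PEG,.22],59))
S=eyes.camera('scene')
p=plane(S,200+355.5/5-.5,165+293/5-.5,.235);print(p)
a=lambda v:np.arctan2(v[1],v[0]);print(a(PIN-PIV)-a(p[:2]-PIV))
W=eyes.camera('wrist');cv2.imwrite('pics/w1.png',W['pixels'])
# project peg top/bottom into wrist
M=np.eye(4);M[:3,:3]=rot(s['tcp_rot']);M[:3,3]=s['ee_pos'];C=np.linalg.inv(M@W['tool_from_camera'])
for z in (.267,.207):
    x=W['mtx']@(C@[*PEG,z,1])[:3];print(x[:2]/x[2])
E
```

```text
t: 5.78
ee_pos: [0.4957, -0.1023, 0.3277]
tcp_rot: [-0.002, 0.871, 0.492, 0.003]
contact_force: [-0.0, -0.5, -0.4]
width: 0.0879
t 5.78 p [ 0.4957 -0.1023  0.3277] yaw 58.9 F [-0.03 -0.48 -0.41] w 0.0879 q [ 0.37  0.44 -0.39  1.79  0.19  0.95 -0.64]
(array([ -1.3,   1. , 107.7]), np.float64(-0.002))
[ 0.64683222 -0.08327406  0.235     ]
0.42844036857254286
[316.17968313 254.56404938]
[315.75139091 226.67900473]
```

View pics/w1.png

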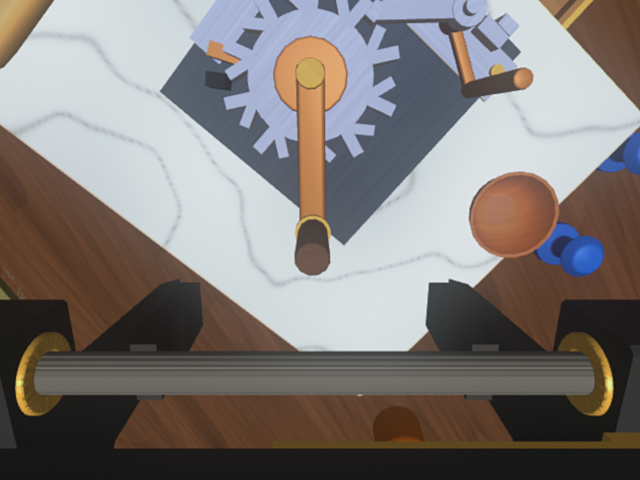

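The wrist view shows the peg centred between the open fingers, top at (312,258) against a predicted (316,254). The pin's top is at (522,78). I'll recheck the lever angle from this view, then descend.

```bash
python3 -m inch '[[[-1,1,35],0],[[-1,1,70],0],[[-1,1,95],0],[[-1,1,105],0],[[-1,1,108],0],[[-1,1,108],0]]' 0 12;  python3 - <<'E'
from h import *
s=show()
p0=np.array([.4957,-.1023,.3277]);
from scipy.spatial.transform import Rotation
M=np.eye(4);M[:3,:3]=rot([-0.002,.871,.492,.003]);M[:3,3]=p0
W=eyes.camera('wrist');G=M@W['tool_from_camera'];cv2.imwrite('pics/w2.png',W['pixels'])
def wp(u,v,z):
    d=G[:3,:3]@np.linalg.inv(W['mtx'])@[u,v,1];e=G[:3,3];return e+d*(z-e[2])/d[2]
p=wp(522,78,.235);h=wp(310,73,.2145);pg=wp(312,258,.267);print(p,h,pg)
a=lambda v:np.arctan2(v[1],v[0]);print(a(PIN-PIV)-a(p[:2]-PIV))
E
```

```text
t: 6.38
ee_pos: [0.4969, -0.1027, 0.2193]
tcp_rot: [-0.002, 0.871, 0.492, 0.002]
contact_force: [0.4, 0.0, 0.6]
width: 0.088
t 6.38 p [ 0.4969 -0.1027  0.2193] yaw 58.9 F [0.37 0.   0.59] w 0.088 q [ 0.33  0.58 -0.34  1.93  0.28  0.67 -0.72]
[ 0.63982825 -0.08337543  0.235     ] [ 0.54276598 -0.01922602  0.2145    ] [ 0.4933716  -0.10371326  0.267     ]
0.5621131970098465
```

View pics/w2.png

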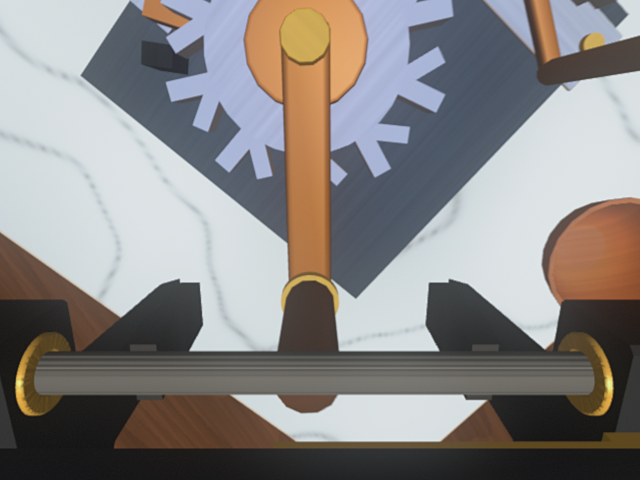

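The peg is centred between the open fingers at mid-height, and the averaged lever angle is about 0.5. Closing now.

```bash
python3 -m inch '[[[0,0,0],0],[[0,0,0],0],[[0,0,0],0],[[0,0,0],0],[[0,0,0],0],[[0,0,0],0],[[0,0,0],0],[[0,0,0],0],[[0,0,0],0],[[0,0,0],0]]' 1 30;  python3 - <<'E'
from h import *
s=show()
M=rot(s['tcp_rot']);print('tool F',M.T@s['contact_force'])
# arc waypoints about HUB in tool axes; a = ccw handle travel mm
def arc(ang):
    P=s['ee_pos'][:2]-HUB; c,sn=np.cos(ang),np.sin(ang)
    q=HUB+np.array([[c,-sn],[sn,c]])@P
    return np.round((M.T@np.array([*(q-s['ee_pos'][:2]),0]))*1000,1)
print(np.linalg.norm(s['ee_pos'][:2]-HUB))
for mm in range(1,24,2): print(mm,arc(mm/100), -mm/100)
E
```

```text
t: 7.27
ee_pos: [0.4973, -0.1027, 0.2202]
tcp_rot: [-0.002, 0.871, 0.492, 0.003]
contact_force: [-4.2, 3.0, 1.3]
width: 0.0236
t 7.27 p [ 0.4973 -0.1027  0.2202] yaw 58.9 F [-4.19  3.04  1.33] w 0.0236 q [ 0.33  0.58 -0.34  1.93  0.28  0.67 -0.72]
tool F [ 0.45359369 -5.15527148 -1.32593338]
0.09767398194292295
1 [0. 1. 0.] -0.01
3 [0.1 2.9 0. ] -0.03
5 [0.2 4.9 0. ] -0.05
7 [0.3 6.8 0. ] -0.07
9 [0.5 8.8 0. ] -0.09
11 [ 0.7 10.7  0. ] -0.11
13 [ 0.9 12.7  0. ] -0.13
15 [ 1.2 14.6  0. ] -0.15
17 [ 1.6 16.5  0. ] -0.17
19 [ 1.9 18.4  0. ] -0.19
21 [ 2.3 20.3  0. ] -0.21
23 [ 2.8 22.2  0. ] -0.23
```

```bash
python3 -m inch '[[[0,0,0],0],[[0,0,0],0],[[0,0,0],0],[[0,0,0],0]]';  cat >> h.py <<'E'
def tf():
    f=[]
    s=show(); M=rot(s['tcp_rot']); print('tool F',np.round(M.T@s['contact_force'],2),'Fmag',round(np.linalg.norm(s['contact_force']),1),'M',np.round(s['ft_torque'],2))
    v=s['ee_pos'][:2]-HUB; print('ang',round(np.degrees(np.arctan2(v[1],v[0])),2),'r',round(np.linalg.norm(v),4)); return s
E
python3 -c "
from h import *
tf()"
```

```text
t: 7.6
ee_pos: [0.4961, -0.1021, 0.2201]
tcp_rot: [-0.003, 0.871, 0.492, 0.002]
contact_force: [-4.5, 2.7, 3.7]
width: 0.0194
t 7.6 p [ 0.4961 -0.1021  0.2201] yaw 58.9 F [-4.47  2.7   3.71] w 0.0194 q [ 0.33  0.58 -0.34  1.93  0.28  0.68 -0.72]
tool F [ 0.03 -5.23 -3.7 ] Fmag 6.4 M [ 0.52  0.8  -0.01]
ang -121.37 r 0.0978
```

```bash
python3 -m inch '[[[0,1,0],-0.01],[[0,2,0],-0.02],[[0,3,0],-0.03],[[0,3,0],-0.03]]'; python3 -c "
from h import *
tf()"
```

```text
t: 7.93
ee_pos: [0.4978, -0.103, 0.2201]
tcp_rot: [-0.003, 0.863, 0.505, 0.002]
contact_force: [-5.4, 3.6, 4.9]
width: 0.0192
t 7.93 p [ 0.4978 -0.103   0.2201] yaw 60.7 F [-5.37  3.56  4.88] w 0.0192 q [ 0.34  0.58 -0.35  1.93  0.29  0.68 -0.69]
tool F [ 0.5  -6.44 -4.85] Fmag 8.1 M [ 0.52  0.85 -0.12]
ang -120.26 r 0.0977
```

```bash
python3 -m inch '[[[0,1,0],-0.01],[[0,2,0],-0.02],[[0,3,0],-0.03],[[0,3,0],-0.03]]'; python3 -c "
from h import *
tf()"
python3 -m inch '[[[0,1,0],-0.01],[[0,2,0],-0.02],[[0,2,0],-0.02]]'; python3 -c "
from h import *
tf()"
```

```text
t: 8.27
ee_pos: [0.4997, -0.104, 0.22]
tcp_rot: [-0.004, 0.855, 0.518, 0.001]
contact_force: [-4.7, 2.5, 3.9]
width: 0.0193
t 8.27 p [ 0.4997 -0.104   0.22  ] yaw 62.4 F [-4.67  2.55  3.93] w 0.0193 q [ 0.34  0.58 -0.36  1.92  0.29  0.69 -0.67]
tool F [ 0.12 -5.34 -3.9 ] Fmag 6.6 M [ 0.42  0.69 -0.28]
ang -118.97 r 0.0976
t: 8.52
ee_pos: [0.501, -0.1047, 0.2201]
tcp_rot: [-0.004, 0.85, 0.527, 0.001]
contact_force: [-5.2, 3.4, 4.3]
width: 0.0188
t 8.52 p [ 0.501  -0.1047  0.2201] yaw 63.6 F [-5.23  3.44  4.32] w 0.0188 q [ 0.35  0.59 -0.36  1.91  0.3   0.7  -0.65]
tool F [ 0.78 -6.25 -4.28] Fmag 7.6 M [ 0.25  0.61 -0.28]
ang -118.14 r 0.0976
```

```bash
for i in 1; do python3 -m inch '[[[0,1,0],0],[[0,2,0],-0.005],[[0,2,0],-0.005]]' >/dev/null; python3 -c "
from h import *
tf()"
python3 -m inch '[[[0,1,0],-0.01],[[0,2,0],-0.015],[[0,2,0],-0.015]]'>/dev/null; python3 -c "
from h import *
tf()"; done
```

```text
t 8.77 p [ 0.502  -0.1052  0.22  ] yaw 63.9 F [-4.85  2.29  4.37] w 0.0193 q [ 0.35  0.59 -0.36  1.91  0.3   0.7  -0.64]
tool F [-0.05 -5.4  -4.33] Fmag 6.9 M [ 0.3   0.59 -0.21]
ang -117.44 r 0.0976
t 9.02 p [ 0.5032 -0.1057  0.2201] yaw 64.8 F [-5.25  2.92  3.24] w 0.0192 q [ 0.35  0.59 -0.37  1.9   0.3   0.71 -0.63]
tool F [ 0.42 -6.03 -3.18] Fmag 6.8 M [ 0.25  0.57 -0.23]
ang -116.67 r 0.0975
```

```bash
python3 -m inch '[[[0,1,0],0],[[0,2,0],-0.01],[[0,2,0],-0.01]]' >/dev/null; python3 -c "
from h import *
tf()"
```

```text
t 9.27 p [ 0.5043 -0.1063  0.22  ] yaw 65.4 F [-6.27  3.34  4.12] w 0.019 q [ 0.36  0.59 -0.37  1.9   0.3   0.71 -0.62]
tool F [ 0.45 -7.14 -4.04] Fmag 8.2 M [ 0.25  0.53 -0.22]
ang -115.96 r 0.0975
```

```bash
python3 -m inch '[[[0,1,0],0],[[0,2,0],-0.01],[[0,2,0],-0.01]]' >/dev/null; python3 -c "
from h import *
tf()"
```

```text
t 9.52 p [ 0.5054 -0.1067  0.22  ] yaw 66.0 F [-6.14  2.6   3.71] w 0.0193 q [ 0.36  0.6  -0.38  1.9   0.31  0.72 -0.61]
tool F [-0.1  -6.71 -3.63] Fmag 7.6 M [ 0.21  0.54 -0.17]
ang -115.29 r 0.0975
```

```bash
python3 -m inch '[[[0,1,0],-0.005],[[0,1.5,0],-0.01],[[0,1.5,0],-0.01]]' >/dev/null; python3 -c "
from h import *
tf()
W=eyes.camera('wrist');cv2.imwrite('pics/w3.png',W['pixels'])
W=eyes.camera('top');cv2.imwrite('pics/t3.png',cv2.resize(W['pixels'][190:310,285:445],None,fx=5,fy=5))
W=eyes.camera('scene');cv2.imwrite('pics/s4.png',cv2.resize(W['pixels'][165:285,200:360],None,fx=5,fy=5))
"
```

```text
t 9.77 p [ 0.506 -0.107  0.22 ] yaw 66.6 F [-5.9   3.27  4.05] w 0.019 q [ 0.36  0.6  -0.38  1.89  0.31  0.72 -0.6 ]
tool F [ 0.68 -6.76 -3.95] Fmag 7.9 M [ 0.16  0.51 -0.21]
ang -114.91 r 0.0974
```

View pics/s4.png

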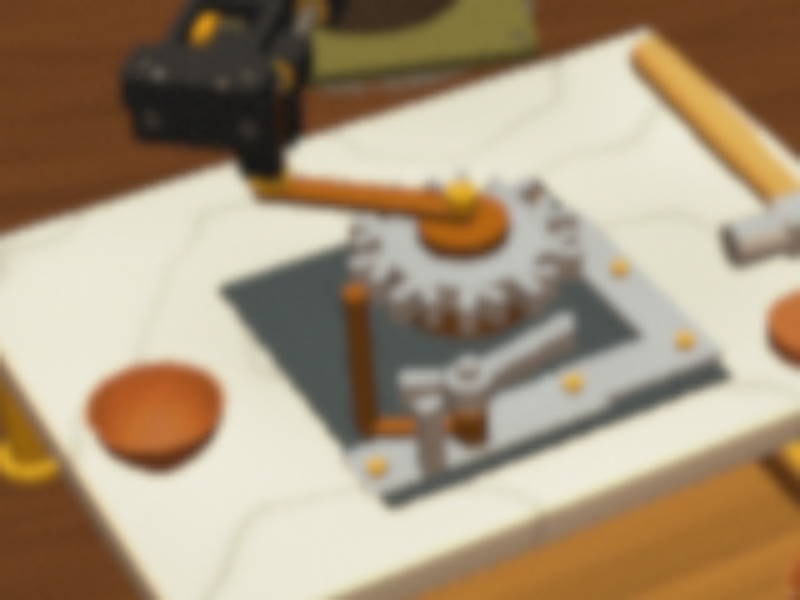

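View pics/w3.png

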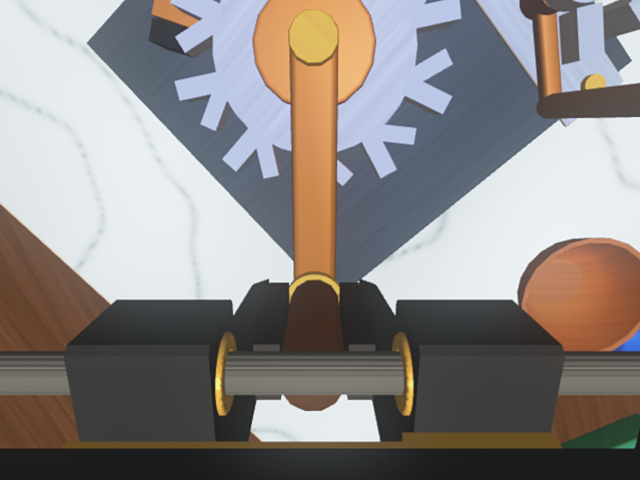

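The scene view shows the pawl sprung clear, its tip at zoom (573,325), away from the wheel. Now I'll take fine steps to feel the stop lightly.

```bash
python3 -m inch '[[[0,0.8,0],0],[[0,1.2,0],0],[[0,1.2,0],0]]' >/dev/null; python3 -c "
from h import *
tf()"
```

```text
t 10.17 p [ 0.5062 -0.1071  0.22  ] yaw 66.6 F [-6.3   3.01  4.61] w 0.0197 q [ 0.36  0.6  -0.38  1.89  0.31  0.72 -0.6 ]
tool F [ 0.27 -7.05 -4.5 ] Fmag 8.4 M [ 0.15  0.49 -0.18]
ang -114.78 r 0.0974
```

```bash
python3 -m inch '[[[0,0.8,0],0],[[0,1.2,0],0],[[0,1.2,0],0]]' >/dev/null; python3 -c "
from h import *
tf()"
```

```text
t 10.42 p [ 0.5064 -0.1071  0.22  ] yaw 66.6 F [-7.35  3.79  5.29] w 0.0196 q [ 0.36  0.6  -0.38  1.89  0.31  0.73 -0.6 ]
tool F [ 0.58 -8.34 -5.15] Fmag 9.8 M [ 0.22  0.45 -0.13]
ang -114.66 r 0.0974
```

```bash
python3 -m inch '[[[0,0.8,0],0],[[0,1.7,0],0],[[0,1.7,0],0]]' >/dev/null; python3 -c "
from h import *
tf()"
```

```text
t 10.67 p [ 0.5069 -0.1074  0.2201] yaw 66.6 F [-7.1  3.   4.8] w 0.0195 q [ 0.36  0.6  -0.38  1.88  0.31  0.73 -0.6 ]
tool F [-0.04 -7.8  -4.66] Fmag 9.1 M [ 0.2   0.41 -0.1 ]
ang -114.28 r 0.0975
```

```bash
python3 -m inch '[[[0,0.8,0],0],[[0,1.8,0],-0.01],[[0,1.8,0],-0.01]]' >/dev/null; python3 -c "
from h import *
tf()"
```

```text
t 10.92 p [ 0.5071 -0.1075  0.22  ] yaw 67.3 F [-9.15  3.66  5.99] w 0.0189 q [ 0.37  0.6  -0.39  1.88  0.31  0.74 -0.59]
tool F [-0.14 -9.98 -5.78] Fmag 11.5 M [ 0.21  0.64 -0.2 ]
ang -114.17 r 0.0975
```

```bash
python3 -m inch '[[[0,1,0],0],[[0,1.8,0],0],[[0,1.8,0],0]]' >/dev/null; python3 -c "
from h import *
s=tf()
M=rot(s['tcp_rot'])
P=s['ee_pos'][:2]-HUB
for a in np.arange(0,.31,.05):
    c,sn=np.cos(-a),np.sin(-a); q=np.array([[c,-sn],[sn,c]])@P-P
    print(round(a,2),np.round(M.T@np.array([*q,0])*1000,1))
"
```

```text
t 11.17 p [ 0.5071 -0.1076  0.22  ] yaw 67.3 F [-9.17  4.35  5.37] w 0.0197 q [ 0.37  0.6  -0.39  1.88  0.31  0.74 -0.59]
tool F [  0.49 -10.27  -5.12] Fmag 11.5 M [ 0.17  0.63 -0.18]
ang -114.19 r 0.0975
0.0 [0. 0. 0.]
0.05 [ 0.2 -4.9  0.1]
0.1 [ 0.7 -9.7  0.2]
0.15 [  1.5 -14.5   0.4]
0.2 [  2.5 -19.3   0.5]
0.25 [  3.7 -24.    0.6]
0.3 [  5.1 -28.7   0.7]
```

The stop is lightly felt: tangential force rose from about 6 to 10 N and the drum no longer moves. Now easing back along the arc.

```bash
python3 -m inch '[[[0,-1,0],0.01],[[0.1,-2,0],0.02],[[0.2,-4,0],0.04],[[0.3,-6,0],0.06],[[0.5,-8,0],0.09],[[0.7,-10,0],0.11],[[1,-12,0],0.13],[[1.3,-14,0],0.15],[[1.7,-15.5,0],0.17],[[2.1,-17.5,0],0.2],[[2.5,-19.5,0],0.22],[[3,-21,0],0.24],[[3.5,-23,0],0.26],[[4,-25,0],0.28],[[4.5,-27,0],0.30],[[5,-29,0],0.32]]' >/dev/null; python3 -c "
from h import *
s=tf()
W=eyes.camera('scene');cv2.imwrite('pics/s5.png',W['pixels'][150:390,170:490])
M=rot(s['tcp_rot'])
P=s['ee_pos'][:2]-HUB
for a in np.arange(0,.41,.05):
    c,sn=np.cos(-a),np.sin(-a); q=np.array([[c,-sn],[sn,c]])@P-P
    print(round(a,2),np.round(M.T@np.array([*q,0])*1000,1))
"
```

```text
t 12.5 p [ 0.4806 -0.0914  0.2201] yaw 49.0 F [-6.77  3.09 -1.07] w 0.0197 q [ 0.29  0.56 -0.29  1.96  0.23  0.68 -0.86]
tool F [-2.1  -7.11  1.27] Fmag 7.5 M [ 0.03  0.13 -0.03]
ang -132.37 r 0.0985
0.0 [0. 0. 0.]
0.05 [ 0.2 -4.9  0.1]
0.1 [ 0.7 -9.8  0.3]
0.15 [  1.5 -14.7   0.4]
0.2 [  2.4 -19.5   0.5]
0.25 [  3.6 -24.3   0.6]
0.3 [  5.1 -29.    0.7]
0.35 [  6.8 -33.6   0.8]
0.4 [  8.7 -38.2   0.9]
```

View pics/s5.png

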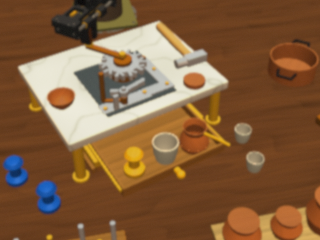

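The tray is moving in, the wares are standing and the pawl is clear. Continuing.

```bash
python3 -m inch '[[[0,-1.5,0],0.015],[[0.1,-3.5,0.1],0.035],[[0.3,-5.5,0.1],0.055],[[0.5,-7.5,0.2],0.075],[[0.7,-9.5,0.3],0.095],[[1,-11.5,0.3],0.12],[[1.3,-13.5,0.4],0.14],[[1.7,-15.5,0.4],0.16],[[2.1,-17.5,0.5],0.18],[[2.5,-19.5,0.5],0.2],[[3,-21.5,0.5],0.22],[[3.5,-23.5,0.6],0.24],[[4,-25.5,0.6],0.26],[[4.5,-27,0.7],0.28],[[5.1,-29,0.7],0.3],[[5.8,-31,0.8],0.32],[[6.4,-32.5,0.8],0.34],[[7.1,-34.5,0.8],0.36],[[7.9,-36.5,0.9],0.38],[[8.7,-38.2,0.9],0.4]]' >/dev/null; python3 -c "
from h import *
s=tf()
W=eyes.camera('scene');cv2.imwrite('pics/s6.png',W['pixels'][150:390,170:490])
M=rot(s['tcp_rot'])
P=s['ee_pos'][:2]-HUB
for a in np.arange(0,.41,.05):
    c,sn=np.cos(-a),np.sin(-a); q=np.array([[c,-sn],[sn,c]])@P-P
    print(round(a,2),np.round(M.T@np.array([*q,0])*1000,1))
"
```

```text
t 14.22 p [ 0.4556 -0.0586  0.22  ] yaw 26.1 F [-5.59  3.76  2.42] w 0.0195 q [ 0.15  0.52 -0.17  2.04  0.12  0.61 -1.22]
tool F [-3.41 -5.89 -2.21] Fmag 7.2 M [-0.03  0.59 -0.07]
ang -156.35 r 0.0998
0.0 [0. 0. 0.]
0.05 [ 0.3 -5.   0.1]
0.1 [ 0.9 -9.9  0.2]
0.15 [  1.8 -14.8   0.3]
0.2 [  2.8 -19.7   0.4]
0.25 [  4.2 -24.5   0.5]
0.3 [  5.7 -29.3   0.6]
0.35 [  7.5 -33.9   0.7]
0.4 [  9.5 -38.5   0.7]
```

View pics/s6.png

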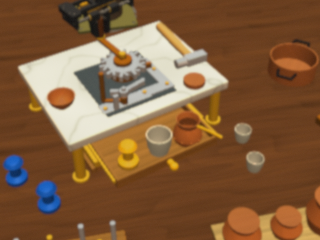

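Smooth so far, with the wares upright. There's a small radial force of about 3 N, so I'll ease the path slightly outward.

```bash
python3 -m inch '[[[-0.2,-1.5,0],0.015],[[-0.4,-3.5,0],0.035],[[-0.4,-5.5,0.1],0.06],[[-0.3,-7.5,0.2],0.08],[[-0.2,-9.5,0.2],0.105],[[0,-11.5,0.2],0.13],[[0.2,-13.5,0.3],0.15],[[0.5,-15.5,0.3],0.175],[[0.9,-17.5,0.3],0.2],[[1.3,-19.5,0.4],0.22],[[1.8,-21.5,0.4],0.24],[[2.3,-23.5,0.5],0.26],[[2.8,-25.5,0.5],0.28],[[3.4,-27.5,0.6],0.3],[[4.1,-29.5,0.6],0.32],[[4.8,-31.5,0.6],0.34],[[5.5,-33,0.7],0.36],[[6.3,-35,0.7],0.38],[[7.1,-37,0.7],0.4],[[8,-38.5,0.7],0.42]]' >/dev/null; python3 -c "
from h import *
s=tf()
W=eyes.camera('scene');cv2.imwrite('pics/s7.png',W['pixels'][150:390,170:490])
M=rot(s['tcp_rot'])
P=s['ee_pos'][:2]-HUB
for a in np.arange(0,.41,.05):
    c,sn=np.cos(-a),np.sin(-a); q=np.array([[c,-sn],[sn,c]])@P-P
    print(round(a,2),np.round(M.T@np.array([*q,0])*1000,1))
"
```

```text
t 15.93 p [ 0.4466 -0.0181  0.2201] yaw 2.1 F [-2.4   6.42 -0.19] w 0.0192 q [-0.03  0.51 -0.04  2.08  0.    0.58 -1.6 ]
tool F [-2.16 -6.5   0.34] Fmag 6.9 M [ 0.59  0.07 -0.11]
ang 179.74 r 0.1004
0.0 [0. 0. 0.]
0.05 [ 0.3 -5.   0.1]
0.1 [  0.9 -10.    0.1]
0.15 [  1.7 -14.9   0.2]
0.2 [  2.8 -19.8   0.2]
0.25 [  4.2 -24.7   0.3]
0.3 [  5.7 -29.5   0.3]
0.35 [  7.5 -34.2   0.3]
0.4 [  9.5 -38.7   0.4]
```

View pics/s7.png

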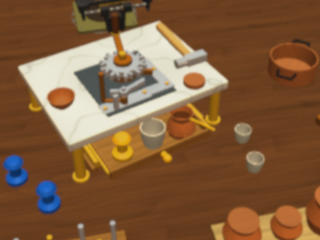

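```bash
python3 -m inch '[[[0,-1.5,0],0.015],[[-0.1,-3.5,0],0.035],[[0,-5.5,0.1],0.06],[[0.1,-7.5,0.1],0.08],[[0.3,-9.5,0.1],0.1],[[0.5,-11.5,0.1],0.125],[[0.8,-13.5,0.2],0.145],[[1.1,-15.5,0.2],0.165],[[1.5,-17.5,0.2],0.185],[[2,-19.5,0.2],0.205],[[2.5,-21.5,0.2],0.225],[[3,-23.5,0.3],0.245],[[3.5,-25.5,0.3],0.265],[[4.1,-27.5,0.3],0.285],[[4.7,-29.5,0.3],0.305],[[5.4,-31,0.3],0.325],[[6,-32.5,0.3],0.34],[[6.6,-34,0.3],0.355],[[7.1,-35.5,0.4],0.37],[[7.6,-36.5,0.4],0.38]]' >/dev/null; python3 -c "
from h import *
s=tf()
W=eyes.camera('scene');cv2.imwrite('pics/s8.png',cv2.resize(W['pixels'][150:390,170:490],None,fx=2,fy=2))
M=rot(s['tcp_rot'])
P=s['ee_pos'][:2]-HUB
for a in np.arange(0,.16,.03):
    c,sn=np.cos(-a),np.sin(-a); q=np.array([[c,-sn],[sn,c]])@P-P
    print(round(a,2),np.round(M.T@np.array([*q,0])*1000,1))
"
```

```text
t 17.65 p [0.4543 0.0202 0.2201] yaw -19.7 F [ 1.27  5.04 -2.86] w 0.0194 q [-0.19  0.52  0.08  2.07 -0.11  0.58 -1.94]
tool F [-0.42 -5.16  2.91] Fmag 5.9 M [ 0.78 -0.42 -0.27]
ang 157.28 r 0.1005
0.0 [0. 0. 0.]
0.03 [ 0.2 -3.   0. ]
0.06 [ 0.5 -6.   0. ]
0.09 [ 0.9 -9.   0. ]
0.12 [  1.4 -12.    0. ]
0.15 [  1.9 -14.9   0.1]
```

View pics/s8.png

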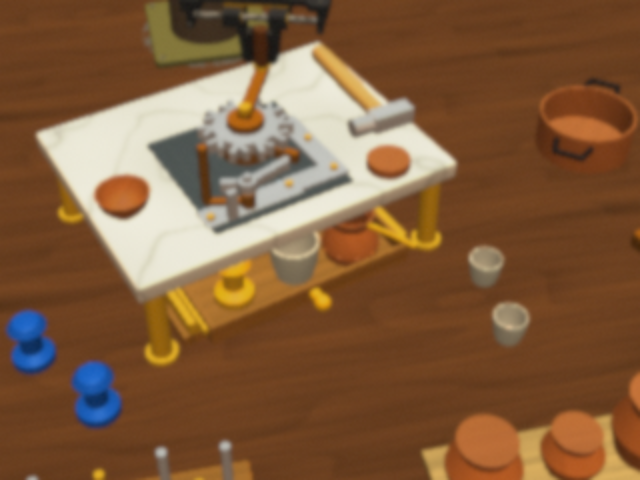

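The stake, cup and cezve stand, now half under the slab. About 8 mm of handle travel remains, which I'll take slowly onto the home stop.

```bash
python3 -m inch '[[[0,-1,0],0.01],[[0.1,-2,0],0.02],[[0.2,-3,0],0.03],[[0.3,-4,0],0.04],[[0.4,-5,0],0.05],[[0.5,-6,0],0.06],[[0.6,-7,0],0.07],[[0.7,-7.5,0],0.075],[[0.7,-7.5,0],0.075]]' >/dev/null; python3 -c "
from h import *
tf()"
python3 -m inch '[[[0,-1,0],0],[[0,-1.5,0],0.01],[[0,-1.5,0],0.01]]' >/dev/null; python3 -c "
from h import *
tf()"
```

```text
t 18.45 p [0.4558 0.0229 0.22  ] yaw -24.2 F [ -3.11 -10.01   2.19] w 0.0189 q [-0.22  0.52  0.12  2.06 -0.13  0.59 -2.  ]
tool F [ 1.2  10.41 -2.22] Fmag 10.7 M [-1.61  0.74  0.42]
ang 155.52 r 0.1002
t 18.7 p [0.4558 0.0228 0.22  ] yaw -24.9 F [-2.67 -6.01  1.78] w 0.0192 q [-0.22  0.52  0.12  2.06 -0.13  0.59 -2.01]
tool F [ 0.05  6.58 -1.76] Fmag 6.8 M [-0.62  0.5   0.34]
ang 155.59 r 0.1002
```

The force has reversed, so we're against a solid stop. I'll check the turned angle with a circle fit and look.

```bash
python3 -c "
from h import *
P=np.array([(.4961,-.1021),(.5020,-.1052),(.4806,-.0914),(.4556,-.0586),(.4466,-.0181),(.4543,.0202),(.4558,.0229),(.5071,-.1076)])
A=np.c_[2*P,np.ones(len(P))];x=np.linalg.lstsq(A,(P**2).sum(1),rcond=None)[0];c=x[:2];print(c,np.sqrt(x[2]+c@c))
for C in (c,np.array([.5435,-.0186]),np.array([.545,-.0186]),HUB):
    a=lambda p:np.arctan2(*(p-C)[::-1]); print(C,(a(P[0])-a(P[6]))%(2*np.pi))
W=eyes.camera('scene');cv2.imwrite('pics/s9.png',cv2.resize(W['pixels'][150:390,170:490],None,fx=2,fy=2))
W=eyes.camera('top');cv2.imwrite('pics/t9.png',cv2.resize(W['pixels'][150:310,230:460],None,fx=3,fy=3))
"
```

```text
[ 0.54321431 -0.01787717] 0.09659605146754273
[ 0.54321431 -0.01787717] 1.497239609092257
[ 0.5435 -0.0186] 1.4964742426565572
[ 0.545  -0.0186] 1.4764713949220907
[ 0.547  -0.0186] 1.4504023364950607
```

View pics/s9.png

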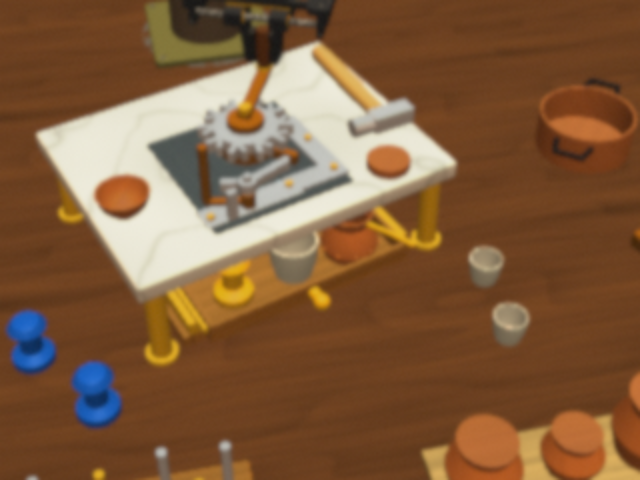

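View pics/t9.png

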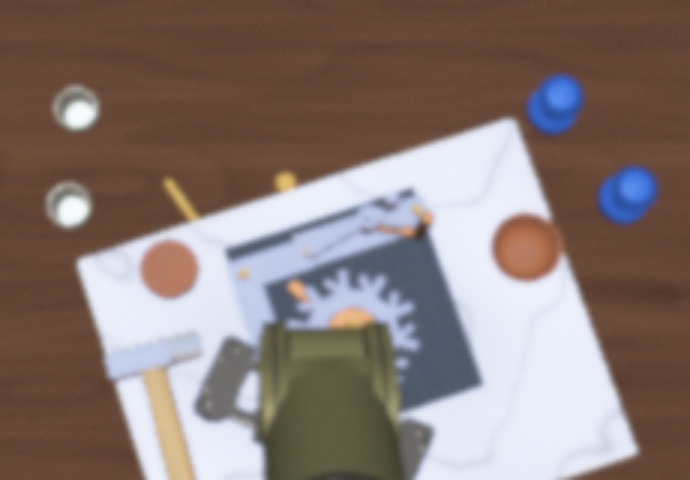

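The circle fit gives 1.497 rad, so the tray is home, with only its knob and the cezve handle showing past the slab edge. The wares are upright and the lever is off. Releasing and withdrawing straight up.

```bash
python3 -m inch '[[[0,0,0],0],[[0,0,0],0],[[0,0,0],0],[[0,0,0],0],[[0,0,0],0],[[0,0,0],0],[[0,0,0],0],[[0,0,0],0],[[0,0,0],0]]' 0 30; python3 -m inch '[[[0,0,-10],0],[[0,0,-30],0],[[0,0,-60],0],[[0,0,-90],0],[[0,0,-120],0],[[-20,0,-140],0],[[-30,0,-150],0],[[-30,0,-150],0],[[-30,0,-150],0]]' ; python3 -c "
from h import *
tf()
W=eyes.camera('scene');cv2.imwrite('pics/s10.png',cv2.resize(W['pixels'][150:390,170:490],None,fx=2,fy=2))
W=eyes.camera('wrist');cv2.imwrite('pics/w10.png',W['pixels'])
"
```

```text
t: 19.55
ee_pos: [0.4558, 0.0228, 0.22]
tcp_rot: [-0.001, 0.976, -0.215, -0.015]
contact_force: [-0.1, -0.2, 0.4]
width: 0.0773
t: 20.3
ee_pos: [0.4324, 0.0342, 0.3705]
tcp_rot: [-0.001, 0.977, -0.215, -0.015]
contact_force: [-1.0, 1.0, 0.1]
width: 0.088
t 20.3 p [0.4324 0.0342 0.3705] yaw -24.8 F [-1.    0.99  0.12] w 0.088 q [-0.3   0.28  0.17  1.89 -0.07  1.   -2.1 ]
tool F [-1.33 -0.47 -0.08] Fmag 1.4 M [ 0.05 -0.02 -0.  ]
ang 155.24 r 0.1262
```

View pics/s10.png

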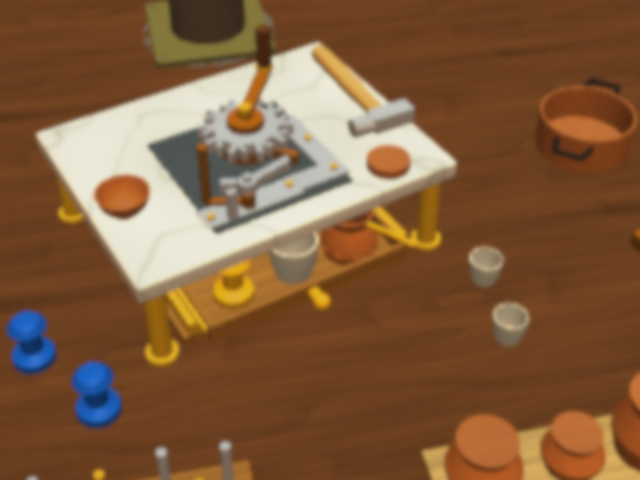

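View pics/w10.png

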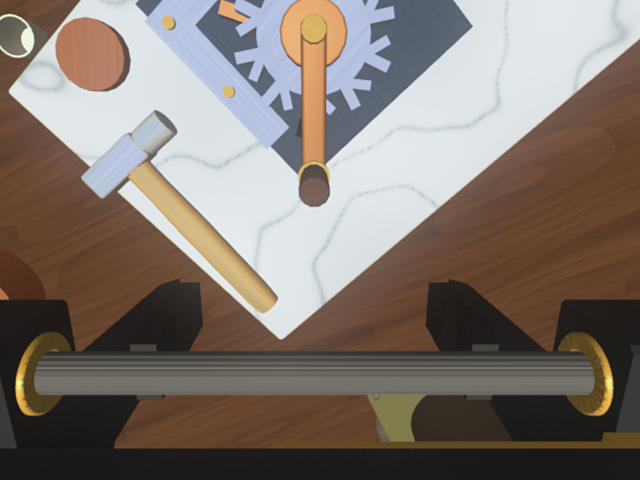

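The gripper is clear. The tray is still home after release, the wares are upright, the lever is off with the pawl clear, and the hammer, blanks and bowl are where they were.

```bash
python3 -c "
from rig import finish_job
print(finish_job())"
```

```text
the job is handed in; nothing more can be done
None
```

The job is done and handed in at about 20 s of the 70 s limit: the tray is fully home, the pawl lever is off, and the wares are still standing.

- **Lever:** I pushed the thumb pin over until it met its stop, where the force rose to about 8 N. Two views gave 0.43 and 0.56 rad against the nominal 0.5, so the angle itself is only roughly confirmed.
- **Winding on:** The pawl was seen clear in the scene view after about 11 mm of handle travel. I then wound on in fine steps until the stop was lightly felt. Force rose from about 6 N to about 10 N, roughly 4 N above the load, and the drum stopped moving.
- **Easing back:** The drum came back slowly, at up to about 17 mm/s of tray travel, to the solid home stop. A circle fit to the path gives 1.497 rad. My first drum-axis estimate gave 1.45 rad because it was about 4 mm off.
- **Last checks:** With the gripper open and well clear, force was near zero and the tray stayed home. The cezve, cup and stake were upright, and the hammer, bowl, blanks and pan looked undisturbed. I did not check the polish jar in the final pictures, but the arm's path stayed clear of it.

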